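# Hold a shaft collar with its set screw on the shaft's flat

### The arm

A 7-joint arm with a two-finger parallel gripper is mounted at the origin on a cart in front of the work surface, level with it; the furniture and walls round the work are solid. World frame = base frame: x ahead of the robot, y to its left, z up, the work surface at z = 0. Lengths are in m, angles in rad, forces in N, time in s.
With the tool pointing down it reaches from about 0.425 to 0.875 m from the base axis. Payload 8.4 kg.
Tool frame: the origin (TCP) lies between the finger pads; the fingertips stand 14 mm ahead of it and the grasp point (between the pads) lies 5 mm behind it; z points along the fingers, x is the direction in which the jaws open and shut, and the axes are right-handed (so a half turn about z gives the same grasp; the last joint's range is limited). The gripper opens to 87 mm and grips with 3 to 60 N. Pads are 19 mm wide; open, the fingers measure 117 mm over their backs; the gripper's body (75 mm by 190 mm) begins 51 mm behind the grasp point.
Start: joints at [-1.297, 0.333, 0.04, 1.465, -0.013, 1.343, -0.059], TCP at [0.237, 0.605, 0.216] pointing down, gripper open.
Joint ranges: [-2.58, 2.58], [-0.38, 2.09], [-1.3, 1.39], [0.25, 2.4], [-1.5, 4.64], [0.08, 2.09], [-2.65, 2.65]. Speed limits (rad/s): [2.22, 2.22, 2.79, 2.79, 3.14, 3.14, 3.14].

### API

Orientations are given as a unit quaternion [x, y, z, w].
In Python, from workcell import bot gives the robot as it stands. The module is installed in compiled form; this text tells all that it offers.
- The arm moves only by the shell command python3 -m creep 'ROWS' [FORCE]. ROWS is JSON, a list of rows, each an object of numbers: "grip": the gripper's target within -1 to 1 (fully open at 1, half-way at 0, shut at -1); "x", "y", "z": the shift along the tool's x, y, z normalised to -1 to 1, where 1 is 0.12 m; "roll": the turn about the tool's z normalised to -1 to 1, where 1 is 180 degrees. A call has 1 to 5 rows; each row is the pose to reach, as a shift and turn from the pose commanded when the call began, along the tool's axes at that moment, turning the shorter way round; what a row does not reach only later rows make up. A row lasts 1/10 s, in which the tool goes at most 50 mm and 8.59 degrees, less where a joint would pass 70% of its speed; a pose out of reach is approached as far as the arm can. A call with a number of a shift or a turn outside -1 to 1 is refused whole. A call with a gripper value outside its range is refused whole. The fingers move at their own pace and stop on an object; FORCE is the grip in N (left out, the last holds). Time passes only in rows, so rows that repeat a pose let the fingers close. It gives the time, the measured TCP pose, the force and the opening at its end, in the units of the state.
- bot.observe(): the state, without advancing time (a new reading comes with each control period).
- bot.read_camera(name): name is "scene" or "top" or "wrist"; returns a dict with "pixels" (420x560x3 uint8, blue, green, red), "depth" (420x560 float32, m along the optical axis (not along the pixel's ray), 0 where there is no reading), "camera_matrix" (3x3 intrinsics, pixels), "k1" (the pictures are not rectified: a ray, as slopes to the right and down, at radius r is drawn at 1 + k1 r^2 times it, then the intrinsics apply), "eye" and "rotation" of the camera in the world; the wrist camera has in their place "hand_eye" (4x4, takes a point from camera to tool coordinates, whose origin is the TCP and whose axes are the tool frame's). Camera axes: x right, y up, looking along -z (the intrinsics and any distortion apply to the point x, -y, -z); pixel columns grow to the right and rows downward; lengths in m; the calibration is good to about 2 mm. A picture is of the moment at which its call begins: read the wrist's pose just before it.
- bot.close_job(): hands the job in, once; it reports no verdict.
The state is a dict: "time_s": time; "joint_pos": joint angles; "joint_vel": joint speeds; "joint_efforts": joint torques, N m; "position": TCP position; "tool_rot": TCP orientation; "contact_force": force on the tool from outside, world axes, zero at the start; "torque": the same for the moment, N m; "finger_gap": finger opening in m.
Only numpy, scipy, OpenCV 4.12 (cv2) and the standard library are available. Lean on these libraries where they do the work, as an engineer would, in place of code of your own. Each camera call takes 0.05 s, during which the arm holds its last target.

### The job

Get the collar ready for tightening on the bench spindle: first find the flat of the upright shaft by pinching the shaft across it with the fingers, and turn the shaft until the flat faces squarely the small ridge on the front of the housing. Then fetch the loose collar, lower it over the shaft with its thumb-screw on the side of the flat, and hold it about half-way up the flat, clear of everything below, with the screw's tip pressed lightly and steadily against the flat. Finish while still holding it there; nothing is put down, and the mug, tape and chisel stay where they are.

Things in the scene. Friction and masses are not known exactly. Their poses are not given: they have to be found in the camera images.
- spindle: grey bench spindle fixed on the 29 mm stone board: round foot 110 mm across, 12 mm high; housing 60 mm across up to 62 mm, bearing cap 46 mm across up to 65 mm, and an upright steel shaft of 28 mm diameter up to 140 mm. Origin on the shaft's axis at the foot's underside, z up; the front is its -x side, where a small pale ridge (4 mm wide) stands on the housing's rim.
- shaft (a joint): angle of the shaft about its upright axis, rad: 0 when its flat faces straight to the ridge (the spindle's -x), growing anticlockwise seen from above. The bearing is stiff (about 0.12 N m to turn) and stays where it is left; it turns from -3.1 to 3.1.
- flat: the flat of the shaft, a plane face 21 mm wide cut along its upper 55 mm (85 to 140 mm above the spindle's origin), 9 mm from the axis, so that the shaft is 23 mm thick across it and 28 mm elsewhere. Origin at the middle of the face (112.5 mm above the spindle's origin); its own -x points straight out of the face, away from the axis. It turns with the shaft.
- collar_centre (a point): centre of the loose aluminium shaft collar, half-way up: a ring of 52 mm outer diameter, 33 mm bore and 30 mm height, about 0.18 kg, lying flat on the table at first. Its z is the ring's axis; its own -x points to the thumb-screw.
- set_screw: the thumb-screw fixed in the collar, level at half height, along the collar's -x: its dark knurled head (13 mm diameter) reaches from 30 to 40 mm from the ring's axis, its 5 mm tip stands out into the bore up to 10.4 mm from the axis, so the ring passes over the shaft only with the screw on the side of the flat (1.4 mm to spare to the flat, 2.5 mm all round). Origin at the ring's centre, axes as the collar's.
- screw_tip (a point): end of the screw's tip inside the bore, 10.4 mm from the ring's centre, at half its height; axes as the collar's.
- mug: white patterned mug, 95 mm tall, standing behind the collar; leave alone. Origin at its underside.
- tape: roll of masking tape, 100 mm across and 25 mm high, lying flat; leave alone. Origin at its underside.
- chisel: wood-handled chisel, 253 mm long, lying on the front of the stone board; leave alone. Origin at its underside, half-way along.
Not all that is in view belongs to the job. Of the things shaped like the part that bears collar_centre, the aluminium one is meant.

How it is judged:
By the outcome, as a careful person would: the job done as asked, in the order asked, and still so for the second after the job is handed in, while the arm keeps its last pose, push and grip.
It also fails if it takes over 72 s, if anything falls off the work surface, if the arm or the gripper's body presses on something with over 40 N, if the wrist force passes 120 N, or if a joint passes its speed limit or range.

## Working session

There is one attempt and no reset: what is moved stays moved. The work goes in short steps, Python scripts to look and compute and a shell command to move; the robot and the scene stay as the last step left them, time stands still between calls to the robot, and variables do not carry over. Pictures are saved under pics/ and viewed, and the job is handed in when it is done.

```bash
mkdir -p pics; cat > h.py <<'E'
import numpy as np, cv2
from workcell import bot
from scipy.spatial.transform import Rotation as R
def snap(name,fn=None):
    s=bot.observe(); c=bot.read_camera(name); c['name']=name
    if name=='wrist':
        T=np.eye(4);T[:3,:3]=R.from_quat(s['tool_rot']).as_matrix();T[:3,3]=s['position']
        M=T@np.array(c['hand_eye']); c['eye']=M[:3,3]; c['rotation']=M[:3,:3]
    c['eye']=np.array(c['eye']);c['rotation']=np.array(c['rotation'])
    np.savez('cam_%s.npz'%name,**{k:c[k] for k in('pixels','depth','camera_matrix','k1','eye','rotation')})
    if fn: cv2.imwrite('pics/'+fn,c['pixels'])
    return c
def load(name): return dict(np.load('cam_%s.npz'%name))
def slopes(c,uv):
    uv=np.atleast_2d(np.asarray(uv,float)); k=float(c['k1'])
    return cv2.undistortPoints(uv[:,None],np.array(c['camera_matrix'],float),np.array([k,0,0,0,0.]))[:,0]
def ray(c,uv):
    s=slopes(c,uv); d=np.c_[s[:,0],-s[:,1],-np.ones(len(s))]
    return d@c['rotation'].T
def plane(c,uv,z):
    d=ray(c,uv); return c['eye']+d*((z-c['eye'][2])/d[:,2])[:,None]
def depthpt(c,uv):
    uv=np.atleast_2d(uv).astype(int); return c['eye']+ray(c,uv)*c['depth'][uv[:,1],uv[:,0]][:,None]
def proj(c,P):
    p=(np.atleast_2d(P)-c['eye'])@c['rotation']; s=np.c_[p[:,0]/-p[:,2],-p[:,1]/-p[:,2]]
    s=s*(1+float(c['k1'])*(s**2).sum(1))[:,None]; K=np.array(c['camera_matrix']); return s@K[:2,:2].T+K[:2,2]
E
python3 - <<'E'
from h import *
s=bot.observe(); print(s)
for n in('scene','top','wrist'):
    c=snap(n,n+'0.png'); print(n,c['eye'],c['rotation'],c['camera_matrix'],c['k1'])
E
```

```text
{'time_s': 0.0, 'joint_pos': array([-1.2971921 ,  0.33389612,  0.0398702 ,  1.46627837, -0.01341963,
        1.34330028, -0.05848906]), 'joint_vel': array([-1.12876684e-03, -4.56961249e-04,  5.91732016e-04,  2.63877288e-04,
       -5.77624547e-04, -6.83955175e-05,  3.29175093e-03]), 'joint_efforts': array([-4.19135199e-05, -6.56356215e+01,  1.33524019e+00, -4.03816652e+01,
       -5.96303400e-02,  4.43481782e-02,  1.88178747e-04]), 'position': array([0.23659173, 0.60489225, 0.21526531]), 'tool_rot': array([ 8.25903892e-01,  5.63810347e-01, -6.41289692e-04,  4.91647425e-04]), 'contact_force': array([0.48171409, 0.98153999, 0.39411746]), 'torque': array([-0.06497727, -0.00749779, -0.01968935]), 'finger_gap': 0.08695650760623956}
scene [-0.1618473  -0.51677482  0.70612722] [ 0.41153528 -0.1992704  -0.40544377  0.79154619] [[398.64880205   0.         269.74824659]
 [  0.         398.64880205 213.42262259]
 [  0.           0.           1.        ]] -0.0896143437382212
top [ 0.23316677 -0.06217329  1.33598251] [ 0.07200934 -0.06889058 -0.69416607  0.71288303] [[478.91630361   0.         272.54868481]
 [  0.         478.91630361 204.00021814]
 [  0.           0.           1.        ]] -0.12709125837340673
wrist [0.17442788 0.63028093 0.38271395] [[ 0.36406279 -0.90252937 -0.22999786]
 [ 0.9313738   0.35250455  0.09101314]
 [-0.00106674 -0.24734848  0.968926  ]] [[365.22493786   0.         276.44426046]
 [  0.         365.22493786 215.43845245]
 [  0.           0.           1.        ]] -0.06318019341222136
```

```bash
python3 - <<'E'
s=open('h.py').read()
s=s.replace("c['rotation']=np.array(c['rotation'])\n","c['rotation']=np.array(c['rotation'])\n    if c['rotation'].shape==(4,): c['rotation']=R.from_quat(c['rotation']).as_matrix()\n")
open('h.py','w').write(s)
E
python3 -c "
from h import *
for n in('scene','top','wrist'):
    c=snap(n); print(c['rotation'])"
```

```text
[[ 0.59181331  0.47784135 -0.64917228]
 [-0.80586854  0.33250812 -0.48991248]
 [-0.01824538  0.81308425  0.58186004]]
[[ 0.02677512  0.97979689 -0.19819473]
 [-0.99963995  0.02589625 -0.00702546]
 [-0.00175102  0.19831148  0.98013749]]
[[ 3.64049995e-01 -9.02470262e-01 -2.30249923e-01]
 [ 9.31379337e-01  3.52653828e-01  9.03759247e-02]
 [-3.63067771e-04 -2.47351375e-01  9.68925779e-01]]
```

View pics/scene0.png

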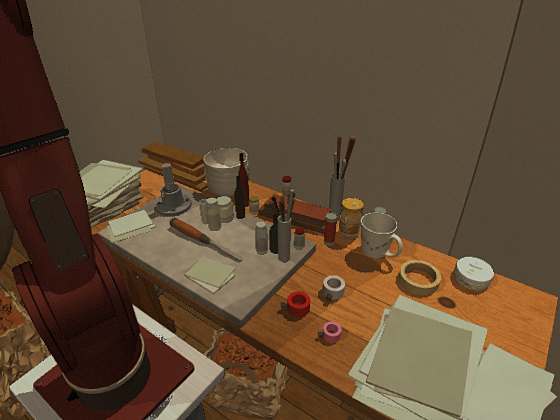

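View pics/top0.png

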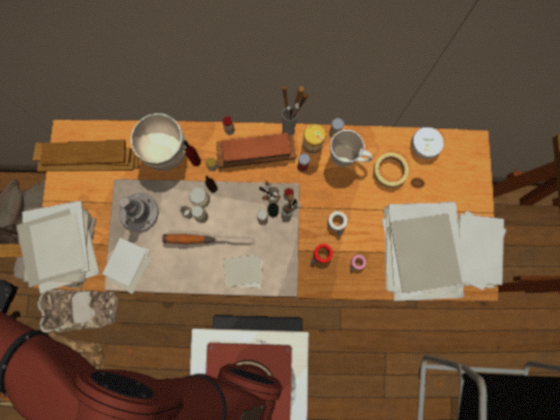

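View pics/wrist0.png

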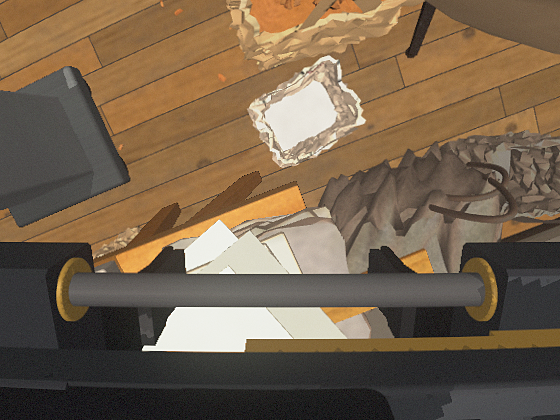

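```bash
python3 - <<'E'
from h import *
s=load('scene');t=load('top')
a=cv2.resize(s['pixels'][260:350,270:370],None,fx=4,fy=4,interpolation=cv2.INTER_CUBIC)
b=cv2.resize(t['pixels'][200:280,300:380],None,fx=4.5,fy=4.5,interpolation=cv2.INTER_CUBIC)
cv2.imwrite('pics/c1.png',np.hstack([a,b]))
a=cv2.resize(s['pixels'][150:225,130:220],None,fx=4.4,fy=4.4,interpolation=cv2.INTER_CUBIC)
b=cv2.resize(t['pixels'][180:240,105:165],None,fx=5.5,fy=5.5,interpolation=cv2.INTER_CUBIC)
cv2.imwrite('pics/c2.png',np.hstack([a,b]))
print(plane(t,[[338,221]],.03),plane(s,[[334,285]],.03))
print(depthpt(t,[[338,221],[345,225],[136,203],[133,215]]))
E
```

```text
[[ 0.45403498 -0.23525047  0.03      ]] [[ 0.44702774 -0.24014181  0.03      ]]
[[ 4.59130818e-01 -2.39243688e-01 -1.31460038e-04]
 [ 4.43805981e-01 -2.55162372e-01  2.69197936e-02]
 [ 4.77745583e-01  3.12718635e-01  9.21579775e-02]
 [ 4.45059282e-01  3.18457068e-01  9.12663034e-02]]
```

View pics/c1.png

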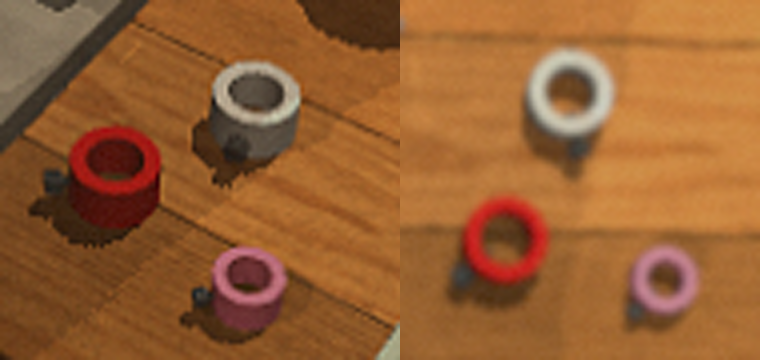

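View pics/c2.png

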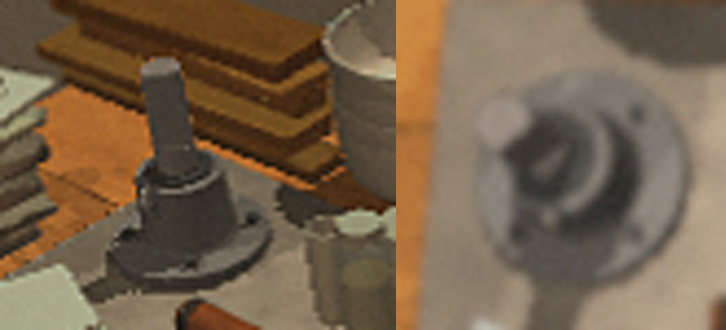

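```bash
python3 - <<'E'
from h import *
s=load('scene');t=load('top')
print('shaft top from top',plane(t,[[124.5,202.2]],.169),'scene',plane(s,[[130+160/4.4,150+63/4.4]],.169))
# foot in top: circle crop center (582,175)
print('foot',plane(t,[[105+(582-396)/5.5,180+175/5.5]],.041))
print('ridge',plane(t,[[133,219]],.092))
print('collar top',plane(t,[[300+(570-400)/4.5,200+92/4.5]],.03),plane(s,[[270+256/4,260+92/4]],.03))
print('screw',plane(t,[[300+(578-400)/4.5,200+149/4.5]],.015),plane(s,[[270+236/4,260+148/4]],.015))
d=t['depth'];print(depthpt(t,[[124,202],[125,203],[133,219],[132,222],[150,212]]))
q=bot.observe();print(q['time_s'],R.from_quat(q['tool_rot']).as_matrix().round(3))
E
```

```text
shaft top from top [[0.46391157 0.31938713 0.169     ]] scene [[0.46287332 0.31990938 0.169     ]]
foot [[0.463047   0.31804908 0.041     ]]
ridge [[0.43412998 0.31733293 0.092     ]]
collar top [[ 0.45557883 -0.23463119  0.03      ]] [[ 0.45271816 -0.23698595  0.03      ]]
screw [[ 0.42245831 -0.24163718  0.015     ]] [[ 0.42032058 -0.24320303  0.015     ]]
[[0.46520981 0.32208154 0.16487068]
 [0.46170658 0.31760416 0.16994218]
 [0.43459771 0.3182162  0.08910474]
 [0.43389526 0.33507313 0.04085918]
 [0.46440843 0.28787914 0.03537854]]
0.3 [[ 0.364  0.931 -0.   ]
 [ 0.931 -0.364 -0.001]
 [-0.001  0.    -1.   ]]
```

```bash
python3 - <<'E'
from h import *
t=load('top')
print(depthpt(t,[[158,118],[136,140],[181,140],[140,160],[160,162],[190,152],[212,183],[195,200]]).round(3))
E
python3 -m creep '[{"grip":1,"x":-0.3,"y":0.5,"z":-0.3},{"grip":1,"x":-0.6,"y":1,"z":-0.3},{"grip":1,"x":-0.6,"y":1,"z":-0.3},{"grip":1,"x":-0.6,"y":1,"z":-0.3}]' 20
```

```text
[[0.714 0.268 0.108]
 [0.653 0.326 0.099]
 [0.646 0.196 0.124]
 [0.624 0.339 0.003]
 [0.583 0.247 0.126]
 [0.614 0.17  0.122]
 [0.533 0.108 0.112]
 [0.491 0.155 0.086]]invalid input
```

```bash
python3 -m creep '[{"grip":1,"x":-0.3,"y":0.5,"z":-0.3,"roll":0},{"grip":1,"x":-0.6,"y":1,"z":-0.3,"roll":0},{"grip":1,"x":-0.6,"y":1,"z":-0.3,"roll":0},{"grip":1,"x":-0.6,"y":1,"z":-0.3,"roll":0}]' 20
```

```text
time_s: 0.7
position: [0.3287, 0.4893, 0.254]
tool_rot: [0.829, 0.56, 0.002, 0.001]
contact_force: [0.4, -0.2, 0.6]
finger_gap: 0.0871
```

```bash
python3 -m creep '[{"grip":1,"x":-0.25,"y":0.4,"z":0,"roll":0},{"grip":1,"x":-0.5,"y":0.8,"z":0,"roll":0},{"grip":1,"x":-0.5,"y":0.8,"z":0,"roll":0}]' && python3 -m creep '[{"grip":1,"x":-0.22,"y":0.4,"z":0,"roll":0},{"grip":1,"x":-0.43,"y":0.82,"z":0.1,"roll":0},{"grip":1,"x":-0.43,"y":0.82,"z":0.1,"roll":0},{"grip":1,"x":-0.43,"y":0.82,"z":0.1,"roll":0}]'
python3 -c "
from h import *
snap('wrist','w1.png')"
```

```text
time_s: 1.0
position: [0.3939, 0.3987, 0.2526]
tool_rot: [0.828, 0.561, 0.0, 0.001]
contact_force: [-0.5, 0.4, -0.1]
finger_gap: 0.0871
time_s: 1.4
position: [0.464, 0.3177, 0.2397]
tool_rot: [0.827, 0.562, -0.0, 0.0]
contact_force: [0.3, 0.3, 0.0]
finger_gap: 0.0873
```

View pics/w1.png

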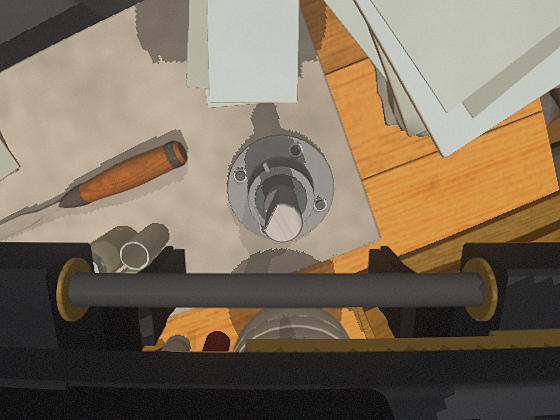

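```bash
python3 - <<'E'
from h import *
c=load('wrist'); a=c['pixels'][125:250,215:345]
cv2.imwrite('pics/c3.png',cv2.resize(a,None,fx=4.6,fy=4.6,interpolation=cv2.INTER_CUBIC))
E
```

```text
(no output)
```

View pics/c3.png

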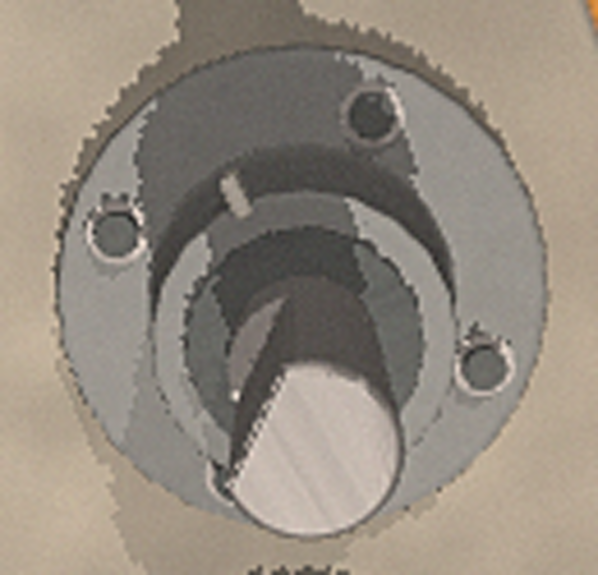

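```bash
cat >> h.py <<'E'
def fitc(P):
    P=np.asarray(P)[:,:2]; A=np.c_[2*P,np.ones(len(P))]; x=np.linalg.lstsq(A,(P**2).sum(1),rcond=None)[0]
    return x[:2],np.sqrt(x[2]+x[:2]@x[:2])
E
python3 - <<'E'
from h import *
c=load('wrist'); f=lambda p:np.array(p)/4.6+[215,125]-0.39
E=plane(c,f([[288,365],[228,488]]),.169); print('edge',E.round(4),np.linalg.norm(E[0]-E[1]))
d=E[1]-E[0]; n=np.array([d[1],-d[0]])/np.hypot(*d[:2]); print('normal dir',np.degrees(np.arctan2(n[1],n[0])))
A=plane(c,f([[330,365],[365,380],[392,415],[402,450],[390,500],[350,530],[310,536],[265,520]]),.169)
print('top circ',fitc(A))
A=plane(c,f([[300,45],[420,82],[520,175],[547,290],[500,440],[60,300],[75,190],[130,105],[90,400],[220,510]]),.041); print('foot',fitc(A))
print('ridge',plane(c,f([[227,178],[244,212]]),.091).round(4))
A=plane(c,f([[246,200],[310,190],[360,200],[410,240],[445,300],[157,320],[180,245],[455,350]]),.091); print('housing',fitc(A))
E
```

```text
edge [[0.4512 0.3241 0.169 ]
 [0.4653 0.309  0.169 ]] 0.020623589602838586
normal dir -137.07132552772134
top circ (array([0.46488084, 0.32294451]), np.float64(0.013006037933755606))
foot (array([0.46404536, 0.32273193]), np.float64(0.054116793405643224))
ridge [[0.4298 0.3204 0.091 ]
 [0.4369 0.321  0.091 ]]
housing (array([0.46373219, 0.32216188]), np.float64(0.028742057317531038))
```

```bash
cat >> h.py <<'E'
def go(x,y,z,yaw):
    s=bot.observe(); Rt=R.from_quat(s['tool_rot']).as_matrix(); cy=np.degrees(np.arctan2(Rt[1,0],Rt[0,0]))
    d=Rt.T@(np.array([x,y,z])-s['position'])/.12
    dy=(yaw-cy+180)%360-180
    print('t',round(s['time_s'],2),'pos',s['position'].round(4),'yaw',cy.round(2),'gap',round(s['finger_gap'],4),'F',s['contact_force'].round(1),'T',s['torque'].round(2),'tilt',Rt[2].round(4))
    print('shift',d.round(3),'roll',round(-dy/180,4))
E
python3 - <<'E'
from h import *
go(.4661,.3243,.24,43)
c=load('wrist'); f=lambda p:np.array(p)/4.6+[215,125]-0.39
H=plane(c,f([[372,108],[118,233],[483,362]]),.041); print(H.round(4))
v=H[:,:2]-[.4642,.3225]; print(np.degrees(np.arctan2(v[:,1],v[:,0])),np.hypot(*v.T))
E
```

```text
t 1.45 pos [0.4627 0.3198 0.24  ] yaw 68.55 gap 0.0869 F [-0.7  0.9 -0.4] T [ 0.02  0.03 -0.03] tilt [-2.e-04 -5.e-04 -1.e+00]
shift [ 0.045  0.013 -0.   ] roll 0.1419
[[0.4317 0.3515 0.041 ]
 [0.4365 0.2901 0.041 ]
 [0.4931 0.3545 0.041 ]]
[ 138.28572034 -130.53942148   47.91538054] [0.04353232 0.04265729 0.04314889]
```

```bash
python3 -m creep '[{"grip":1,"x":0.045,"y":0.013,"z":0,"roll":0.045},{"grip":1,"x":0.045,"y":0.013,"z":0,"roll":0.09},{"grip":1,"x":0.045,"y":0.013,"z":0,"roll":0.142},{"grip":1,"x":0.045,"y":0.013,"z":0,"roll":0.142},{"grip":1,"x":0.045,"y":0.013,"z":0,"roll":0.142}]'
python3 - <<'E'
from h import *
go(.4661,.3243,.24,43)
c=snap('wrist'); print(proj(c,[.464,.3225,.169]))
go(.4661,.3243,.24,43)
a=c['pixels'][125:250,215:345]
cv2.imwrite('pics/c4.png',cv2.resize(a,None,fx=4.6,fy=4.6,interpolation=cv2.INTER_CUBIC))
E
```

```text
time_s: 1.95
position: [0.4651, 0.3258, 0.2402]
tool_rot: [0.929, 0.37, -0.0, -0.0]
contact_force: [-0.6, -0.9, 0.6]
finger_gap: 0.087
t 1.95 pos [0.4651 0.3258 0.2402] yaw 43.42 gap 0.087 F [-0.6 -0.9  0.6] T [ 0.03 -0.05 -0.02] tilt [ 1.e-04 -4.e-04 -1.e+00]
shift [-0.003  0.015  0.002] roll 0.0023
[[270.78086815 227.2183923 ]]
t 2.0 pos [0.4653 0.3255 0.2402] yaw 43.41 gap 0.0874 F [ 0.2  0.2 -0.1] T [-0.03  0.05 -0.03] tilt [ 1.e-04 -3.e-04 -1.e+00]
shift [-0.002  0.012  0.002] roll 0.0023
```

View pics/c4.png

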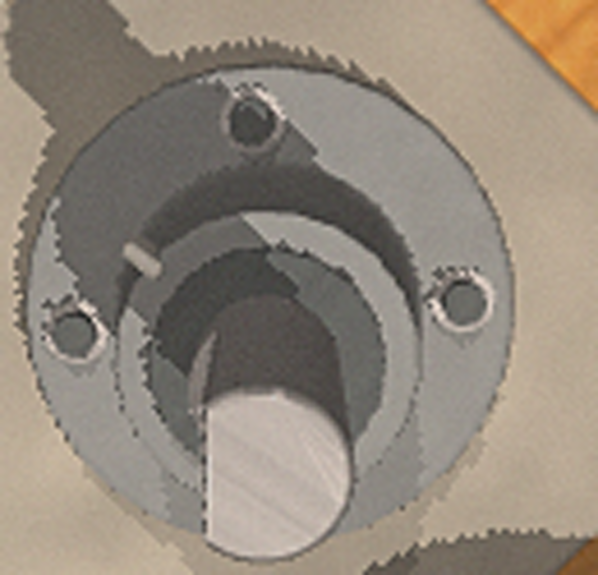

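```bash
python3 - <<'E'
from h import *
c=load('wrist'); f=lambda p:np.array(p)/4.6+[215,125]-0.39
E=plane(c,f([[206,405],[206,545]]),.169); d=E[1]-E[0]; n=np.array([d[1],-d[0]]); print(E.round(4),np.linalg.norm(d),np.degrees(np.arctan2(n[1],n[0])))
A=plane(c,f([[276,392],[310,407],[335,430],[350,470],[343,510],[320,542],[270,559],[235,552]]),.169);print('top',fitc(A))
A=plane(c,f([[260,64],[350,80],[440,135],[500,220],[516,300],[35,250],[75,160],[140,100],[60,410],[105,480]]),.041); print('foot',fitc(A))
A=plane(c,f([[160,250],[240,211],[310,222],[370,260],[410,310],[420,370],[120,390],[130,310]]),.091); print('housing',fitc(A))
r=plane(c,f([[127,248],[158,270],[143,258]]),.091);print('ridge',r.round(4))
H=plane(c,f([[250,120],[73,333],[463,302]]),.041)
for ctr in ([.4642,.3225],[.4650,.3230]):
  v=H[:,:2]-ctr; print(np.degrees(np.arctan2(v[:,1],v[:,0])),np.hypot(*v.T))
  v=(r[:,:2]-ctr); print(np.degrees(np.arctan2(v[:,1],v[:,0])))
E
```

```text
[[0.4515 0.3247 0.169 ]
 [0.4661 0.3088 0.169 ]] 0.021558911179316274 -137.23986993943623
top (array([0.46520305, 0.32257032]), np.float64(0.012747329539400458))
foot (array([0.46480062, 0.32327873]), np.float64(0.053827053602176884))
housing (array([0.46487451, 0.32238566]), np.float64(0.02904687028715808))
ridge [[0.4302 0.3204 0.091 ]
 [0.4374 0.3213 0.091 ]
 [0.4337 0.3211 0.091 ]]
[ 138.36246409 -130.3769589    46.4519563 ] [0.04231899 0.04351581 0.04341583]
[-176.43005574 -177.46016084 -177.2783352 ]
[ 139.58020619 -130.74529362   46.76922839] [0.04259429 0.04441587 0.04250291]
[-175.69177666 -176.49988795 -176.43433283]
```

```bash
python3 -m creep '[{"grip":1,"x":0,"y":0.014,"z":0.25,"roll":0.002},{"grip":1,"x":0,"y":0.014,"z":0.5,"roll":0.002},{"grip":1,"x":0,"y":0.014,"z":0.7,"roll":0.002},{"grip":1,"x":0,"y":0.014,"z":0.86,"roll":0.002},{"grip":1,"x":0,"y":0.014,"z":0.86,"roll":0.002}]' && python3 -c "
from h import *
go(.4666,.3244,.1365,43)"
python3 -m creep '[{"grip":0,"x":0,"y":0,"z":0,"roll":0},{"grip":-0.2,"x":0,"y":0,"z":0,"roll":0},{"grip":-0.3,"x":0,"y":0,"z":0,"roll":0},{"grip":-0.3,"x":0,"y":0,"z":0,"roll":0}]' 15
python3 -c "
from h import *
go(.4666,.3244,.1365,43)"
```

```text
time_s: 2.5
position: [0.4655, 0.3224, 0.1344]
tool_rot: [0.931, 0.366, -0.002, 0.001]
contact_force: [0.7, 0.0, 0.8]
finger_gap: 0.087
t 2.5 pos [0.4655 0.3224 0.1344] yaw 42.91 gap 0.087 F [0.7 0.  0.8] T [-0.03 -0.04 -0.02] tilt [-4.7e-03 -2.0e-04 -1.0e+00]
shift [ 0.018 -0.006 -0.018] roll -0.0005
time_s: 2.9
position: [0.4676, 0.3234, 0.1378]
tool_rot: [0.931, 0.364, 0.001, -0.0]
contact_force: [-0.2, 0.2, -0.4]
finger_gap: 0.0628
t 2.9 pos [0.4676 0.3234 0.1378] yaw 42.74 gap 0.0628 F [-0.2  0.2 -0.4] T [-0.   -0.03 -0.03] tilt [ 1.4e-03 -1.0e-04 -1.0e+00]
shift [-0.    -0.012  0.011] roll -0.0015
```

Fingers are slow (about 60 mm/s). Close gently onto the shaft.

```bash
python3 -m creep '[{"grip":-0.6,"x":0,"y":-0.01,"z":0,"roll":0},{"grip":-0.6,"x":0,"y":-0.01,"z":0,"roll":0},{"grip":-0.6,"x":0,"y":-0.01,"z":0,"roll":0},{"grip":-0.6,"x":0,"y":-0.01,"z":0,"roll":0},{"grip":-0.6,"x":0,"y":-0.01,"z":0,"roll":0}]' 15
python3 -m creep '[{"grip":-0.6,"x":0,"y":0,"z":0,"roll":0},{"grip":-0.6,"x":0,"y":0,"z":0,"roll":0},{"grip":-0.6,"x":0,"y":0,"z":0,"roll":0},{"grip":-0.6,"x":0,"y":0,"z":0,"roll":0}]' 15
python3 -c "
from h import *
go(.4666,.3244,.1365,43)"
```

```text
time_s: 3.4
position: [0.4662, 0.3237, 0.1369]
tool_rot: [0.931, 0.364, -0.0, 0.0]
contact_force: [-10.2, -9.6, 5.5]
finger_gap: 0.0233
time_s: 3.8
position: [0.4659, 0.3235, 0.1369]
tool_rot: [0.931, 0.364, -0.001, 0.0]
contact_force: [-4.0, -3.2, 4.1]
finger_gap: 0.0227
t 3.8 pos [0.4659 0.3235 0.1369] yaw 42.72 gap 0.0227 F [-4.  -3.2  4.1] T [-0.88  1.04  0.1 ] tilt [-1.4e-03 -1.0e-04 -1.0e+00]
shift [ 0.009 -0.002  0.003] roll -0.0016
```

```bash
python3 -m creep '[{"grip":-0.7,"x":-0.005,"y":0,"z":0,"roll":0},{"grip":-0.7,"x":-0.006,"y":0.002,"z":0,"roll":0.03},{"grip":-0.7,"x":-0.007,"y":0.004,"z":0,"roll":0.065},{"grip":-0.7,"x":-0.008,"y":0.006,"z":0,"roll":0.1},{"grip":-0.7,"x":-0.009,"y":0.008,"z":0,"roll":0.135}]' 30
python3 -c "
from h import *
go(.4666,.3234,.1365,3.6)"
```

```text
time_s: 4.3
position: [0.4667, 0.3227, 0.1369]
tool_rot: [0.987, 0.158, 0.0, -0.0]
contact_force: [0.0, -0.8, -0.2]
finger_gap: 0.0224
t 4.3 pos [0.4667 0.3227 0.1369] yaw 18.16 gap 0.0224 F [ 0.  -0.8 -0.2] T [-0.12  0.14  0.17] tilt [ 9.e-04 -2.e-04 -1.e+00]
shift [ 0.001 -0.006  0.004] roll 0.0809
```

```bash
python3 -m creep '[{"grip":-0.7,"x":0,"y":0.002,"z":0,"roll":0.03},{"grip":-0.7,"x":-0.001,"y":0.004,"z":0,"roll":0.06},{"grip":-0.7,"x":-0.001,"y":0.005,"z":0,"roll":0.082},{"grip":-0.7,"x":-0.001,"y":0.005,"z":0,"roll":0.082},{"grip":-0.7,"x":-0.001,"y":0.005,"z":0,"roll":0.082}]' 30
python3 - <<'E'
from h import *
go(.4666,.3234,.1365,3.6)
c=snap('wrist','w3.png')
E
```

```text
time_s: 4.8
position: [0.4669, 0.3221, 0.1369]
tool_rot: [0.999, 0.033, 0.001, -0.0]
contact_force: [3.3, 0.6, -3.9]
finger_gap: 0.0225
t 4.8 pos [0.4669 0.3221 0.1369] yaw 3.76 gap 0.0225 F [ 3.3  0.6 -3.9] T [ 0.15 -0.45 -0.07] tilt [ 1.1e-03 -4.0e-04 -1.0e+00]
shift [-0.002 -0.011  0.004] roll 0.0009
```

View pics/w3.png

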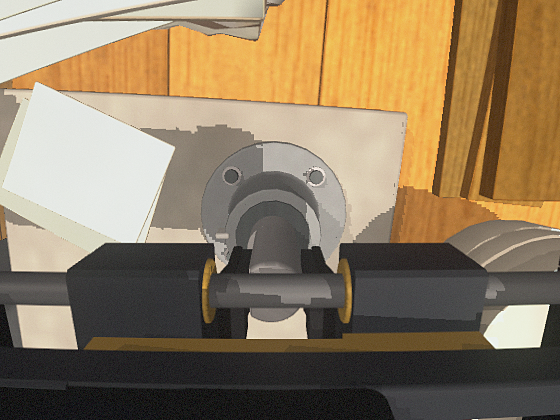

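```bash
python3 - <<'E'
from h import *
c=load('wrist'); a=c['pixels'][130:270,195:355]
cv2.imwrite('pics/c5.png',cv2.resize(a,None,fx=4.6,fy=4.6,interpolation=cv2.INTER_CUBIC))
E
```

```text
(no output)
```

View pics/c5.png

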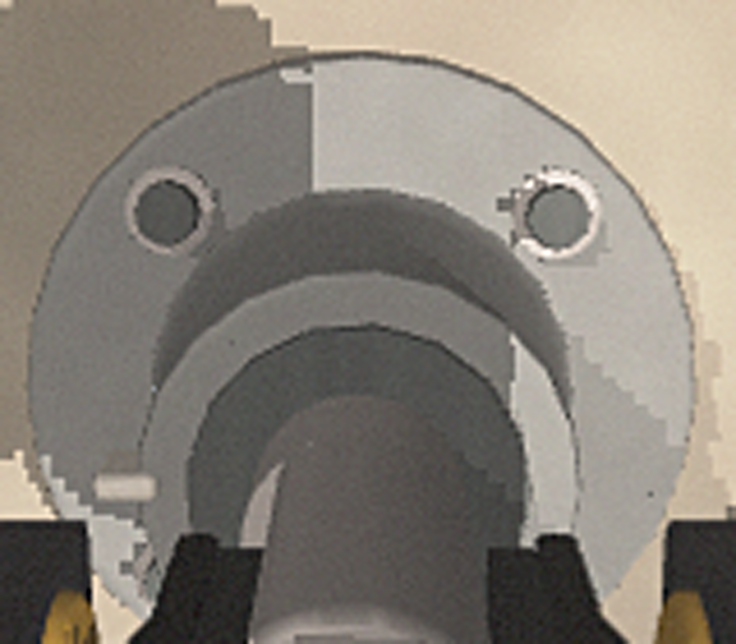

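```bash
python3 - <<'E'
from h import *
c=load('wrist'); f=lambda p:np.array(p)/4.6+[195,130]-0.39
H=plane(c,f([[167,212],[557,214]]),.041); d=H[1]-H[0]; print(H.round(4),np.degrees(np.arctan2(d[1],d[0])))
r=plane(c,f([[97,487],[154,487]]),.092); d=r[1]-r[0]; print(r.round(4),np.degrees(np.arctan2(d[1],d[0])))
for ctr in([.4643,.3219],[.4648,.3225]):
  v=r[:,:2]-ctr; print(np.degrees(np.arctan2(v[:,1],v[:,0]))+180)
A=plane(c,f([[370,52],[500,85],[600,150],[660,230],[692,340],[30,340],[60,240],[120,155],[220,85]]),.041); print('foot',fitc(A))
E
```

```text
[[0.4325 0.3504 0.041 ]
 [0.4939 0.3542 0.041 ]] 3.4547659327242743
[[0.4304 0.3209 0.092 ]
 [0.4379 0.3214 0.092 ]] 3.8010243705095226
[1.73943282 1.14866763]
[2.71066363 2.40418527]
foot (array([0.46505466, 0.3230787 ]), np.float64(0.05397554483490108))
```

```bash
python3 -m creep '[{"grip":0.3,"x":0,"y":0,"z":0,"roll":0},{"grip":0.3,"x":0,"y":0,"z":0,"roll":0},{"grip":0.3,"x":0,"y":0,"z":0,"roll":0},{"grip":0.3,"x":0,"y":0,"z":0,"roll":0},{"grip":0.3,"x":0,"y":0,"z":0,"roll":0}]' 
python3 -m creep '[{"grip":0.8,"x":0,"y":0,"z":-0.2,"roll":0},{"grip":1,"x":0,"y":0,"z":-0.5,"roll":0},{"grip":1,"x":0,"y":0,"z":-0.85,"roll":0},{"grip":1,"x":0,"y":0,"z":-0.85,"roll":0},{"grip":1,"x":0,"y":0,"z":-0.85,"roll":0}]'
python3 - <<'E'
from h import *
go(.4666,.3234,.1365,3.6)
c=snap('wrist','w4.png'); a=c['pixels'][130:270,195:355]
cv2.imwrite('pics/c6.png',cv2.resize(a,None,fx=4.6,fy=4.6,interpolation=cv2.INTER_CUBIC))
E
```

```text
time_s: 5.35
position: [0.4663, 0.3219, 0.137]
tool_rot: [0.999, 0.032, -0.0, -0.0]
contact_force: [0.4, 0.7, -0.8]
finger_gap: 0.0528
time_s: 5.85
position: [0.4668, 0.3222, 0.2399]
tool_rot: [0.999, 0.032, 0.001, -0.001]
contact_force: [-0.0, -0.6, -0.7]
finger_gap: 0.0846
t 5.85 pos [0.4668 0.3222 0.2399] yaw 3.67 gap 0.0846 F [-0.  -0.6 -0.7] T [-0.09  0.06 -0.01] tilt [ 0.0015 -0.0014 -1.    ]
shift [-0.002 -0.009  0.861] roll 0.0004
```

View pics/c6.png

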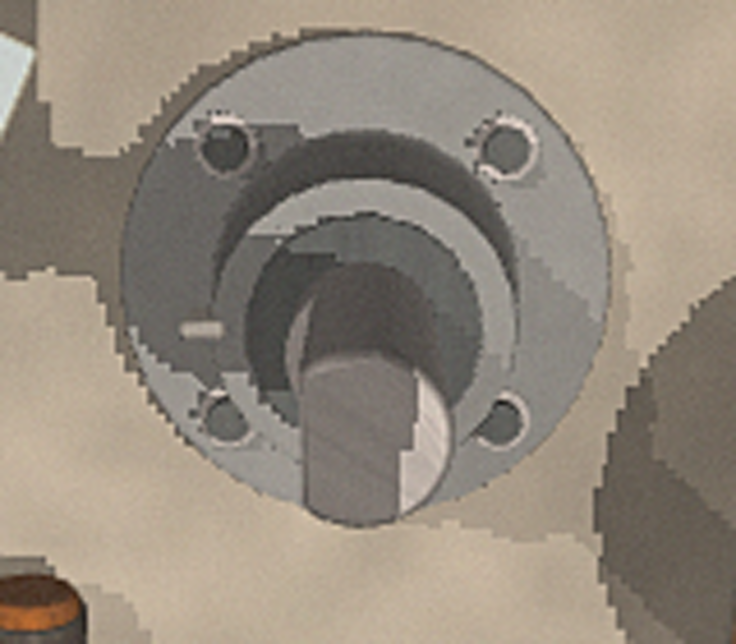

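```bash
python3 - <<'E'
from h import *
c=load('wrist'); f=lambda p:np.array(p)/4.6+[195,130]-0.39
H=plane(c,f([[225,147],[507,148],[228,417],[501,417]]),.041); print(H.round(4),H.mean(0))
an=lambda d:np.degrees(np.arctan2(d[1],d[0]))
print(an(H[1]-H[0]),an(H[3]-H[2]),an(H[0]-H[2])-90,an(H[1]-H[3])-90, an(H[0]-H[3])-135,an(H[1]-H[2])-45)
E=plane(c,f([[301,375],[303,508]]),.169); print('flat',E.round(4),an(E[1]-E[0])+90)
A=plane(c,f([[378,352],[410,363],[440,395],[452,435],[440,480],[410,512],[365,526],[330,520]]),.169);print('top',fitc(A))
r=plane(c,f([[181,330],[222,330]]),.092); print(r.round(4),an(r[1]-r[0]))
E
```

```text
[[0.4328 0.3505 0.041 ]
 [0.494  0.3542 0.041 ]
 [0.4361 0.2899 0.041 ]
 [0.4976 0.2938 0.041 ]] [0.46511485 0.32208779 0.041     ]
3.452122598317197 3.640527086979002 3.0906446272755375 3.4456371987486847 3.814792860284058 3.00360935783754
flat [[0.4557 0.3317 0.169 ]
 [0.457  0.3114 0.169 ]] 3.8730359066209274
top (array([0.46494885, 0.32261807]), np.float64(0.013435869266481628))
[[0.43   0.3205 0.092 ]
 [0.4379 0.321  0.092 ]] 3.6171670434887697
```

```bash
python3 - <<'E'
from h import *
for n in('top','scene'):
    c=snap(n,n+'1.png')
    v,u=np.mgrid[0:420,0:560]; uv=np.c_[u.ravel(),v.ravel()]
    P=depthpt(c,uv); ok=(c['depth'].ravel()>0)
    for y in np.arange(.2,-.4,-.04):
        r=[]
        for x in np.arange(.3,.75,.05):
            m=ok&(abs(P[:,1]-y+.02)<.02)&(abs(P[:,0]-x-.025)<.025); r.append(P[m,2].max() if m.any() else -1)
        print(n,round(y,2),np.round(r,2))
E
```

```text
top 0.2 [0.71 0.69 0.1  0.11 0.1  0.03 0.18 0.13 0.01]
top 0.16 [0.7  0.06 0.12 0.13 0.16 0.05 0.1  0.01 0.01]
top 0.12 [0.03 0.05 0.05 0.04 0.16 0.05 0.06 0.05 0.09]
top 0.08 [0.05 0.04 0.04 0.04 0.04 0.03 0.05 0.05 0.09]
top 0.04 [0.05 0.04 0.04 0.03 0.03 0.03 0.05 0.05 0.01]
top -0.0 [0.05 0.05 0.12 0.17 0.16 0.03 0.05 0.05 0.01]
top -0.04 [0.03 0.03 0.08 0.15 0.15 0.03 0.05 0.05 0.25]
top -0.08 [0.04 0.04 0.21 0.25 0.09 0.03 0.08 0.13 0.27]
top -0.12 [0.03 0.03 0.03 0.03 0.03 0.09 0.1  0.11 0.27]
top -0.16 [0.03 0.03 0.01 0.01 0.01 0.   0.07 0.11 0.11]
top -0.2 [0.03 0.03 0.03 0.04 0.01 0.01 0.1  0.1  0.09]
top -0.24 [0.02 0.02 0.03 0.04 0.01 0.01 0.1  0.1  0.09]
top -0.28 [0.03 0.02 0.01 0.01 0.01 0.01 0.1  0.1  0.  ]
top -0.32 [0.01 0.01 0.01 0.01 0.01 0.03 0.07 0.01 0.  ]
top -0.36 [0.05 0.05 0.05 0.05 0.04 0.03 0.03 0.03 0.01]
top -0.4 [0.05 0.05 0.05 0.05 0.04 0.03 0.03 0.03 0.01]
scene 0.2 [0.62 0.06 0.1  0.1  0.09 0.   0.18 0.13 0.  ]
scene 0.16 [0.03 0.05 0.12 0.12 0.16 0.05 0.11 0.   0.  ]
scene 0.12 [0.03 0.05 0.03 0.06 0.16 0.05 0.05 0.04 0.08]
scene 0.08 [0.04 0.04 0.03 0.03 0.03 0.03 0.04 0.06 0.09]
scene 0.04 [ 0.04  0.04  0.03  0.03  0.03  0.03  0.04  0.04 -0.  ]
scene -0.0 [ 0.04  0.04  0.12  0.17  0.16  0.    0.04  0.04 -1.  ]
scene -0.04 [0.03 0.03 0.15 0.16 0.16 0.03 0.04 0.04 0.25]
scene -0.08 [0.03 0.03 0.25 0.25 0.09 0.03 0.04 0.22 0.27]
scene -0.12 [0.03 0.03 0.03 0.03 0.03 0.09 0.1  0.1  0.27]
scene -0.16 [0.03 0.03 0.   0.   0.   0.   0.1  0.11 0.1 ]
scene -0.2 [0.03 0.03 0.03 0.03 0.   0.   0.1  0.1  0.09]
scene -0.24 [0.02 0.02 0.03 0.03 0.   0.   0.1  0.1  0.09]
scene -0.28 [0.02 0.02 0.   0.   0.   0.   0.1  0.09 0.  ]
scene -0.32 [0.   0.   0.   0.   0.   0.03 0.08 0.   0.  ]
scene -0.36 [0.05 0.05 0.05 0.04 0.04 0.03 0.03 0.03 0.  ]
scene -0.4 [0.05 0.05 0.05 0.05 0.04 0.03 0.03 0.03 0.  ]
```

View pics/scene1.png

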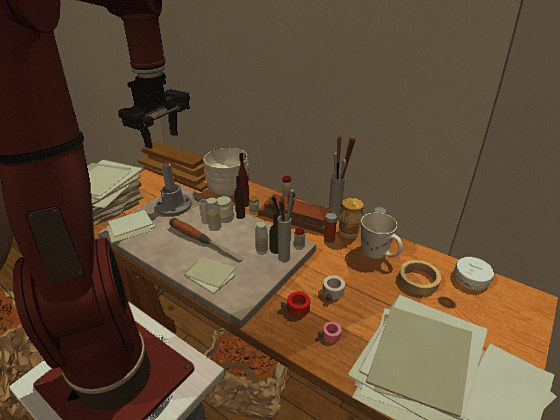

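```bash
python3 -m creep '[{"grip":1,"x":0,"y":0,"z":-0.3,"roll":-0.046},{"grip":1,"x":0,"y":0,"z":-0.7,"roll":-0.09},{"grip":1,"x":0,"y":0.2,"z":-0.75,"roll":-0.136},{"grip":1,"x":0,"y":0.6,"z":-0.75,"roll":-0.18},{"grip":1,"x":-0.05,"y":1,"z":-0.75,"roll":-0.22}]'
python3 -c "
from h import *
go(.454,-.236,.33,101)"
```

```text
time_s: 6.5
position: [0.468, 0.2006, 0.3278]
tool_rot: [0.928, 0.372, -0.001, 0.001]
contact_force: [0.6, -1.4, 0.0]
finger_gap: 0.087
t 6.5 pos [0.468  0.2006 0.3278] yaw 43.66 gap 0.087 F [ 0.6 -1.4  0. ] T [-0.13 -0.09  0.02] tilt [-1.9e-03  5.0e-04 -1.0e+00]
shift [-2.596  2.552 -0.012] roll -0.3186
```

```bash
python3 -m creep '[{"grip":1,"x":-0.25,"y":0.25,"z":0,"roll":-0.046},{"grip":1,"x":-0.5,"y":0.5,"z":0,"roll":-0.09},{"grip":1,"x":-0.75,"y":0.75,"z":0,"roll":-0.136},{"grip":1,"x":-1,"y":1,"z":0,"roll":-0.18},{"grip":1,"x":-1,"y":1,"z":0,"roll":-0.22}]'
python3 -c "
from h import *
go(.454,-.236,.33,101)"
```

```text
time_s: 7.0
position: [0.4625, 0.0257, 0.3285]
tool_rot: [0.751, 0.661, -0.0, -0.0]
contact_force: [0.2, -0.0, 0.2]
finger_gap: 0.0872
t 7.0 pos [0.4625 0.0257 0.3285] yaw 82.7 gap 0.0872 F [ 0.2 -0.   0.2] T [ 0.05 -0.02  0.02] tilt [-4.e-04 -6.e-04 -1.e+00]
shift [-2.173  0.207 -0.012] roll -0.1016
```

```bash
python3 -m creep '[{"grip":1,"x":-0.4,"y":0.04,"z":0,"roll":-0.04},{"grip":1,"x":-0.8,"y":0.08,"z":0,"roll":-0.08},{"grip":1,"x":-1,"y":0.1,"z":0,"roll":-0.1}]' && python3 -c "
from h import *
go(.454,-.236,.33,101)"
```

```text
time_s: 7.3
position: [0.4588, -0.0927, 0.3282]
tool_rot: [0.637, 0.771, -0.001, -0.0]
contact_force: [0.8, -0.3, 0.2]
finger_gap: 0.0869
t 7.3 pos [ 0.4588 -0.0927  0.3282] yaw 100.91 gap 0.0869 F [ 0.8 -0.3  0.2] T [ 0.05  0.04 -0.02] tilt [-3.0e-04 -1.1e-03 -1.0e+00]
shift [-1.165 -0.266 -0.014] roll -0.0005
```

```bash
python3 -m creep '[{"grip":1,"x":-0.4,"y":-0.08,"z":0,"roll":0},{"grip":1,"x":-0.8,"y":-0.2,"z":0,"roll":0},{"grip":1,"x":-1,"y":-0.25,"z":0,"roll":0}]' && python3 -m creep '[{"grip":1,"x":-0.16,"y":0,"z":0,"roll":0},{"grip":1,"x":-0.16,"y":0,"z":0.4,"roll":0},{"grip":1,"x":-0.16,"y":0,"z":0.8,"roll":0},{"grip":1,"x":-0.16,"y":0,"z":1,"roll":0},{"grip":1,"x":-0.16,"y":0,"z":1,"roll":0}]' && python3 - <<'E'
from h import *
go(.454,-.236,.2,101)
c=snap('wrist','w5.png'); go(.454,-.236,.2,101)
E
```

```text
time_s: 7.6
position: [0.4512, -0.2163, 0.3284]
tool_rot: [0.639, 0.769, -0.0, -0.0]
contact_force: [-0.8, 0.4, 0.8]
finger_gap: 0.087
time_s: 8.1
position: [0.4541, -0.2298, 0.2053]
tool_rot: [0.637, 0.771, -0.002, -0.003]
contact_force: [-1.6, 0.4, 0.7]
finger_gap: 0.0872
t 8.1 pos [ 0.4541 -0.2298  0.2053] yaw 100.84 gap 0.0872 F [-1.6  0.4  0.7] T [-0.03  0.03 -0.04] tilt [ 0.0018 -0.0067 -1.    ]
shift [-0.051 -0.01   0.044] roll -0.0009
t 8.15 pos [ 0.4554 -0.2305  0.2077] yaw 100.83 gap 0.0871 F [-0.2  0.5  0.5] T [ 0.02 -0.01 -0.05] tilt [ 4.0e-04 -3.8e-03 -1.0e+00]
shift [-0.043 -0.019  0.065] roll -0.0009
```

View pics/w5.png

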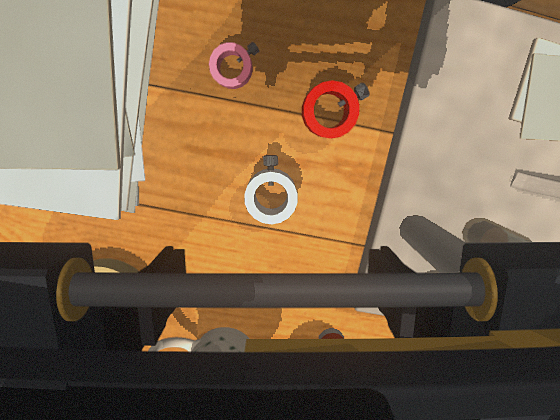

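```bash
python3 - <<'E'
from h import *
c=snap('wrist'); go(.454,-.236,.2,101)
a=c['pixels'][140:235,215:325]
cv2.imwrite('pics/c7.png',cv2.resize(a,None,fx=6,fy=6,interpolation=cv2.INTER_CUBIC))
m=cv2.inRange(c['pixels'],(170,170,170),(255,255,255)); m[:, :200]=0; m[:,340:]=0; m[:150]=0;m[240:]=0
n,l,st,_=cv2.connectedComponentsWithStats(m); i=1+st[1:,4].argmax(); cs,_=cv2.findContours((l==i).astype(np.uint8),cv2.RETR_EXTERNAL,cv2.CHAIN_APPROX_NONE)
P=plane(c,cs[0][:,0],.03); print(st[i],fitc(P))
E
```

```text
t 8.2 pos [ 0.4565 -0.2309  0.2093] yaw 100.84 gap 0.0873 F [ 0.8 -0.5  0.3] T [0.03 0.01 0.04] tilt [-4.0e-04 -1.2e-03 -1.0e+00]
shift [-0.038 -0.028  0.077] roll -0.0009
[ 246  170   52   52 1233] (array([ 0.45733944, -0.23405672]), np.float64(0.024898034903138074))
```

View pics/c7.png

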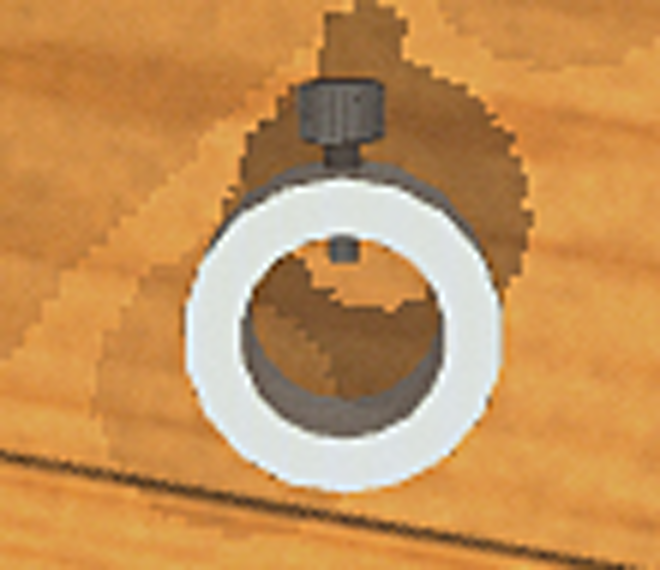

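```bash
python3 - <<'E'
from h import *
s0=bot.observe(); c=snap('wrist'); f=lambda p:np.array(p)/6+[215,140]-0.42
P=plane(c,f([[342,112],[344,250]]),.0165); d=P[1]-P[0]; print(P.round(4),np.degrees(np.arctan2(d[1],d[0])))
m=cv2.inRange(c['pixels'],(170,170,170),(255,255,255)); m[:, :200]=0; m[:,340:]=0; m[:150]=0;m[240:]=0
n,l,st,_=cv2.connectedComponentsWithStats(m); i=1+st[1:,4].argmax(); cs,_=cv2.findContours((l==i).astype(np.uint8),cv2.RETR_EXTERNAL,cv2.CHAIN_APPROX_NONE)
P=plane(c,cs[0][:,0],.03); print(st[i],fitc(P))
C=fitc(P)[0]; go(C[0],C[1],.02,100.5)
E
```

```text
[[ 0.425  -0.2413  0.0165]
 [ 0.4473 -0.2367  0.0165]] 11.507999488952528
[ 247  168   52   52 1224] (array([ 0.45730704, -0.23400206]), np.float64(0.024908673836060404))
t 8.25 pos [ 0.4571 -0.2311  0.2101] yaw 100.86 gap 0.0871 F [0.7 0.4 0.1] T [ 0.02  0.   -0.02] tilt [-8.e-04  6.e-04 -1.e+00]
shift [-0.023 -0.004  1.584] roll 0.002
```

```bash
python3 -m creep '[{"grip":1,"x":-0.023,"y":0,"z":0.35,"roll":-0.005},{"grip":1,"x":-0.023,"y":0,"z":0.7,"roll":-0.005},{"grip":1,"x":-0.023,"y":0,"z":0.9,"roll":-0.005},{"grip":1,"x":-0.023,"y":0,"z":1,"roll":-0.005},{"grip":1,"x":-0.023,"y":0,"z":1,"roll":-0.005}]' && python3 -m creep '[{"grip":1,"x":0,"y":0,"z":0,"roll":0},{"grip":1,"x":0,"y":0,"z":0,"roll":0}]' && python3 - <<'E'
from h import *
go(.4573,-.2340,.017,101.7)
E
```

```text
time_s: 8.75
position: [0.4574, -0.2335, 0.0891]
tool_rot: [0.631, 0.776, -0.0, -0.0]
contact_force: [-0.5, -0.6, 0.2]
finger_gap: 0.0872
time_s: 8.95
position: [0.4584, -0.2339, 0.0907]
tool_rot: [0.631, 0.776, 0.001, 0.001]
contact_force: [1.0, 0.5, 0.5]
finger_gap: 0.0871
t 8.95 pos [ 0.4584 -0.2339  0.0907] yaw 101.77 gap 0.0871 F [1.  0.5 0.5] T [0.04 0.01 0.01] tilt [-8.0e-04  2.6e-03 -1.0e+00]
shift [ 0.001 -0.011  0.614] roll 0.0004
```

```bash
python3 -m creep '[{"grip":1,"x":0,"y":-0.01,"z":0.25,"roll":0},{"grip":1,"x":0,"y":-0.01,"z":0.45,"roll":0},{"grip":1,"x":0,"y":-0.01,"z":0.57,"roll":0},{"grip":1,"x":0,"y":-0.01,"z":0.61,"roll":0},{"grip":1,"x":0,"y":-0.01,"z":0.61,"roll":0}]' && python3 -m creep '[{"grip":0.3,"x":0,"y":0,"z":0,"roll":0},{"grip":0.3,"x":0,"y":0,"z":0,"roll":0},{"grip":0.3,"x":0,"y":0,"z":0,"roll":0},{"grip":0.3,"x":0,"y":0,"z":0,"roll":0},{"grip":0.3,"x":0,"y":0,"z":0,"roll":0}]' 12 && python3 - <<'E'
from h import *
go(.4573,-.2340,.017,101.7)
E
```

```text
time_s: 9.45
position: [0.4562, -0.234, 0.0161]
tool_rot: [0.631, 0.776, -0.0, 0.0]
contact_force: [0.3, -0.7, -0.4]
finger_gap: 0.0869
time_s: 9.95
position: [0.4561, -0.2337, 0.016]
tool_rot: [0.631, 0.776, 0.0, 0.0]
contact_force: [-0.0, -1.2, 0.5]
finger_gap: 0.0588
t 9.95 pos [ 0.4561 -0.2337  0.016 ] yaw 101.77 gap 0.0588 F [-0.  -1.2  0.5] T [0.01 0.05 0.02] tilt [-1.e-04  4.e-04 -1.e+00]
shift [-0.004  0.009 -0.009] roll 0.0004
```

```bash
python3 -m creep '[{"grip":0,"x":0,"y":0.008,"z":0,"roll":0},{"grip":0,"x":0,"y":0.008,"z":0,"roll":0},{"grip":0,"x":0,"y":0.008,"z":0,"roll":0},{"grip":0,"x":0,"y":0.008,"z":0,"roll":0}]' 10 && python3 -m creep '[{"grip":0,"x":0,"y":0,"z":0,"roll":0},{"grip":0,"x":0,"y":0,"z":0,"roll":0},{"grip":0,"x":0,"y":0,"z":0,"roll":0}]' 35 && python3 - <<'E'
from h import *
go(.4573,-.2340,.017,101.7)
E
```

```text
time_s: 10.35
position: [0.4571, -0.2336, 0.0159]
tool_rot: [0.631, 0.776, 0.0, 0.0]
contact_force: [1.7, -1.0, 0.8]
finger_gap: 0.0517
time_s: 10.65
position: [0.4571, -0.2336, 0.0159]
tool_rot: [0.631, 0.776, 0.0, 0.0]
contact_force: [2.1, -0.3, 0.7]
finger_gap: 0.0511
t 10.65 pos [ 0.4571 -0.2336  0.0159] yaw 101.76 gap 0.0511 F [ 2.1 -0.3  0.7] T [ 0.05 -0.34  0.04] tilt [-3.e-04  3.e-04 -1.e+00]
shift [-0.003  0.001 -0.009] roll 0.0003
```

Gripped (gap ≈ 51–52 mm). Lift.

```bash
python3 -m creep '[{"grip":-0.1,"x":0,"y":0,"z":-0.1,"roll":0},{"grip":-0.1,"x":0,"y":0,"z":-0.3,"roll":0},{"grip":-0.1,"x":0,"y":0,"z":-0.6,"roll":0},{"grip":-0.1,"x":0,"y":0,"z":-1,"roll":0},{"grip":-0.1,"x":0,"y":0,"z":-1,"roll":0}]' && python3 - <<'E'
from h import *
s=bot.observe();c=snap('wrist','w6.png')
a=c['pixels'][170:290,195:355]
cv2.imwrite('pics/c8.png',cv2.resize(a,None,fx=4.8,fy=4.8,interpolation=cv2.INTER_CUBIC))
E
```

```text
time_s: 11.15
position: [0.459, -0.2356, 0.1412]
tool_rot: [0.631, 0.775, 0.002, 0.003]
contact_force: [0.8, -0.8, -3.2]
finger_gap: 0.0514
```

View pics/c8.png

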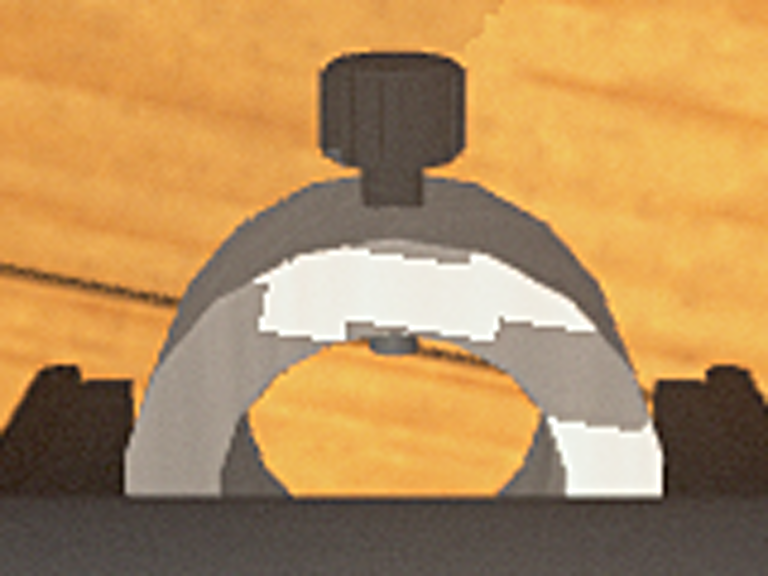

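```bash
python3 - <<'E'
from h import *
c=bot.read_camera('wrist'); M=np.array(c['hand_eye']); c['eye']=M[:3,3]; c['rotation']=M[:3,:3]
f=lambda p:np.array(p)/4.8+[195,170]-0.4
an=lambda d:np.degrees(np.arctan2(d[1],d[0]))
P=plane(c,f([[393,110],[392,200],[393,352]]),.001-.0025); print((P*1000).round(2), an(P[1]-P[0]),an(P[2]-P[0]))
A=plane(c,f([[180,340],[270,278],[330,250],[390,240],[480,258],[545,295],[590,330]]),-.014);print('outer',fitc(A))
A=plane(c,f([[250,395],[300,352],[350,338],[440,342],[500,362],[542,408]]),-.014);print('inner',fitc(A))
E
```

```text
[[  0.64 -35.3   -1.5 ]
 [  0.55 -26.39  -1.5 ]
 [  0.65 -10.81  -1.5 ]] 90.61625487593605 89.98971745390706
outer (array([ 0.00039111, -0.00100378]), np.float64(0.02434254728433965))
inner (array([0.00045098, 0.00035747]), np.float64(0.01726554848582503))
```

```bash
python3 -m creep '[{"grip":-0.1,"x":0,"y":0,"z":-0.35,"roll":0.015},{"grip":-0.1,"x":0,"y":0,"z":-0.7,"roll":0.03},{"grip":-0.1,"x":0,"y":0,"z":-1,"roll":0.046},{"grip":-0.1,"x":0,"y":0,"z":-1,"roll":0.046}]' && python3 -m creep '[{"grip":-0.1,"x":0,"y":0,"z":-0.3,"roll":0},{"grip":-0.1,"x":0.1,"y":0,"z":-0.6,"roll":0},{"grip":-0.1,"x":0.4,"y":0,"z":-0.6,"roll":0},{"grip":-0.1,"x":0.8,"y":0,"z":-0.6,"roll":0},{"grip":-0.1,"x":1,"y":0,"z":-0.6,"roll":0}]' && python3 - <<'E'
from h import *
go(.464,.3222,.33,93.6)
E
```

```text
time_s: 11.65
position: [0.4581, -0.2343, 0.2587]
tool_rot: [0.686, 0.728, 0.001, 0.002]
contact_force: [-0.4, -0.4, -1.6]
finger_gap: 0.0509
time_s: 12.15
position: [0.4486, -0.1097, 0.326]
tool_rot: [0.684, 0.73, -0.001, -0.001]
contact_force: [1.0, 0.2, -3.1]
finger_gap: 0.0515
t 12.15 pos [ 0.4486 -0.1097  0.326 ] yaw 93.75 gap 0.0515 F [ 1.   0.2 -3.1] T [ 0.03 -0.04  0.01] tilt [ 5.0e-04 -2.8e-03 -1.0e+00]
shift [ 3.583  0.363 -0.032] roll 0.0008
```

```bash
python3 -m creep '[{"grip":-0.1,"x":0.4,"y":0.04,"z":-0.03,"roll":0},{"grip":-0.1,"x":0.8,"y":0.08,"z":-0.03,"roll":0},{"grip":-0.1,"x":1,"y":0.1,"z":-0.03,"roll":0}]' && python3 -m creep '[{"grip":-0.1,"x":0.4,"y":0.04,"z":0,"roll":0},{"grip":-0.1,"x":0.8,"y":0.08,"z":0,"roll":0},{"grip":-0.1,"x":1,"y":0.1,"z":0,"roll":0}]' && python3 -m creep '[{"grip":-0.1,"x":0.4,"y":0.04,"z":0,"roll":0},{"grip":-0.1,"x":0.8,"y":0.08,"z":0,"roll":0},{"grip":-0.1,"x":1,"y":0.1,"z":0,"roll":0},{"grip":-0.1,"x":1,"y":0.1,"z":0,"roll":0}]' && python3 - <<'E'
from h import *
go(.464,.3222,.33,93.6)
E
```

```text
time_s: 12.45
position: [0.453, 0.0112, 0.329]
tool_rot: [0.683, 0.73, -0.002, -0.001]
contact_force: [0.1, -0.6, -1.4]
finger_gap: 0.0511
time_s: 12.75
position: [0.4574, 0.1316, 0.3285]
tool_rot: [0.683, 0.73, -0.002, -0.001]
contact_force: [-0.3, -0.6, -2.0]
finger_gap: 0.0511
time_s: 13.15
position: [0.462, 0.2515, 0.328]
tool_rot: [0.683, 0.73, -0.003, -0.0]
contact_force: [0.2, -0.6, -1.8]
finger_gap: 0.0515
t 13.15 pos [0.462  0.2515 0.328 ] yaw 93.84 gap 0.0515 F [ 0.2 -0.6 -1.8] T [-0.01 -0.02 -0.05] tilt [-0.0033 -0.0045 -1.    ]
shift [ 0.587  0.056 -0.019] roll 0.0013
```

```bash
python3 -m creep '[{"grip":-0.1,"x":0.3,"y":0.03,"z":0,"roll":0},{"grip":-0.1,"x":0.585,"y":0.056,"z":0,"roll":0.001},{"grip":-0.1,"x":0.585,"y":0.056,"z":0.4,"roll":0.001},{"grip":-0.1,"x":0.585,"y":0.056,"z":0.8,"roll":0.001},{"grip":-0.1,"x":0.585,"y":0.056,"z":0.95,"roll":0.001}]' && python3 -m creep '[{"grip":-0.1,"x":0,"y":0,"z":0,"roll":0},{"grip":-0.1,"x":0,"y":0,"z":0,"roll":0},{"grip":-0.1,"x":0,"y":0,"z":0,"roll":0}]' && python3 - <<'E'
from h import *
go(.464,.3222,.215,93.6)
c=snap('wrist','w7.png')
a=c['pixels'][130:290,195:355]
cv2.imwrite('pics/c9.png',cv2.resize(a,None,fx=3.7,fy=3.7,interpolation=cv2.INTER_CUBIC))
go(.464,.3222,.215,93.6)
E
```

```text
time_s: 13.65
position: [0.4639, 0.3152, 0.2108]
tool_rot: [0.687, 0.727, -0.005, -0.0]
contact_force: [-0.5, 0.1, -2.2]
finger_gap: 0.0514
time_s: 13.95
position: [0.467, 0.3182, 0.2188]
tool_rot: [0.687, 0.727, 0.001, 0.0]
contact_force: [-0.3, -0.5, -2.1]
finger_gap: 0.0512
t 13.95 pos [0.467  0.3182 0.2188] yaw 93.27 gap 0.0512 F [-0.3 -0.5 -2.1] T [ 0.02  0.03 -0.  ] tilt [ 0.0012  0.0015 -1.    ]
shift [ 0.035 -0.023  0.031] roll -0.0018
t 14.0 pos [0.467  0.3184 0.2189] yaw 93.28 gap 0.0513 F [-0.3 -0.3 -1.8] T [ 0.06  0.01 -0.01] tilt [ 0.0015  0.0018 -1.    ]
shift [ 0.033 -0.023  0.033] roll -0.0018
```

View pics/c9.png

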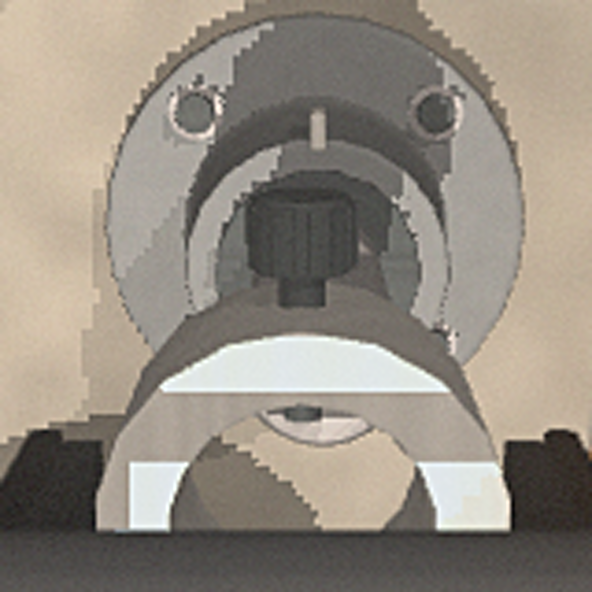

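```bash
python3 -m creep '[{"grip":-0.1,"x":0.033,"y":-0.023,"z":0.03,"roll":-0.001},{"grip":-0.1,"x":0.033,"y":-0.023,"z":0.03,"roll":-0.001},{"grip":-0.1,"x":0.033,"y":-0.023,"z":0.03,"roll":-0.001},{"grip":-0.1,"x":0.033,"y":-0.023,"z":0.03,"roll":-0.001},{"grip":-0.1,"x":0.033,"y":-0.023,"z":0.03,"roll":-0.001}]' && python3 - <<'E'
from h import *
go(.464,.3222,.215,93.6)
c=snap('wrist','w8.png')
a=c['pixels'][130:290,195:355]
cv2.imwrite('pics/c10.png',cv2.resize(a,None,fx=3.7,fy=3.7,interpolation=cv2.INTER_CUBIC))
go(.464,.3222,.215,93.6)
E
```

```text
time_s: 14.5
position: [0.4632, 0.322, 0.2138]
tool_rot: [0.685, 0.728, 0.0, 0.0]
contact_force: [-0.9, -0.7, -1.3]
finger_gap: 0.0509
t 14.5 pos [0.4632 0.322  0.2138] yaw 93.48 gap 0.0509 F [-0.9 -0.7 -1.3] T [ 0.05  0.01 -0.  ] tilt [ 0.e+00  1.e-04 -1.e+00]
shift [ 0.001  0.006 -0.01 ] roll -0.0007
t 14.55 pos [0.4633 0.322  0.2138] yaw 93.47 gap 0.051 F [ 0.5  0.3 -1.6] T [ 0.05 -0.03 -0.01] tilt [ 0.e+00  1.e-04 -1.e+00]
shift [ 0.002  0.006 -0.01 ] roll -0.0007
```

View pics/c10.png

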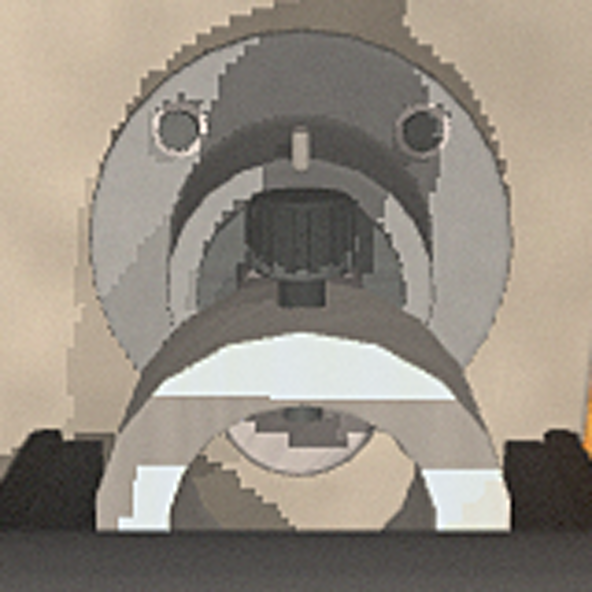

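```bash
python3 -m creep '[{"grip":-0.1,"x":0,"y":0.005,"z":0.1,"roll":0},{"grip":-0.1,"x":0,"y":0.005,"z":0.18,"roll":0},{"grip":-0.1,"x":0,"y":0.005,"z":0.25,"roll":0},{"grip":-0.1,"x":0,"y":0.005,"z":0.25,"roll":0},{"grip":-0.1,"x":0,"y":0.005,"z":0.25,"roll":0}]' && python3 - <<'E'
from h import *
go(.464,.3222,.1435,93.6)
c=snap('wrist','w9.png')
a=c['pixels'][130:290,195:355]
cv2.imwrite('pics/c11.png',cv2.resize(a,None,fx=3.7,fy=3.7,interpolation=cv2.INTER_CUBIC))
go(.464,.3222,.1435,93.6)
E
```

```text
time_s: 15.05
position: [0.4637, 0.3219, 0.1834]
tool_rot: [0.685, 0.728, -0.0, 0.0]
contact_force: [-0.8, -0.3, -2.0]
finger_gap: 0.0515
t 15.05 pos [0.4637 0.3219 0.1834] yaw 93.48 gap 0.0515 F [-0.8 -0.3 -2. ] T [ 0.01 -0.05  0.01] tilt [-6.e-04 -5.e-04 -1.e+00]
shift [0.002 0.003 0.333] roll -0.0007
t 15.1 pos [0.4639 0.3221 0.1839] yaw 93.47 gap 0.051 F [ 0.8 -1.1 -1.8] T [ 0.04 -0.02 -0.01] tilt [-0.  0. -1.]
shift [0.001 0.001 0.336] roll -0.0007
```

View pics/c11.png

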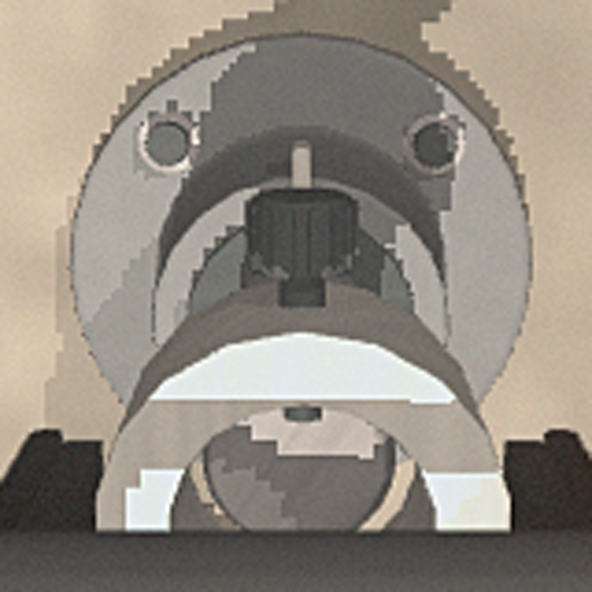

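```bash
python3 -m creep '[{"grip":-0.1,"x":0,"y":0,"z":0.05,"roll":0},{"grip":-0.1,"x":0,"y":0,"z":0.1,"roll":0},{"grip":-0.1,"x":0,"y":0,"z":0.14,"roll":0},{"grip":-0.1,"x":0,"y":0,"z":0.14,"roll":0}]' && python3 -m creep '[{"grip":-0.1,"x":0,"y":0,"z":0.03,"roll":0},{"grip":-0.1,"x":0,"y":0,"z":0.06,"roll":0},{"grip":-0.1,"x":0,"y":0,"z":0.06,"roll":0}]' && python3 - <<'E'
from h import *
go(.464,.3222,.1435,93.6)
c=snap('wrist','w10.png')
a=c['pixels'][130:290,195:355]
cv2.imwrite('pics/c12.png',cv2.resize(a,None,fx=3.7,fy=3.7,interpolation=cv2.INTER_CUBIC))
go(.464,.3222,.1435,93.6)
E
```

```text
time_s: 15.5
position: [0.4633, 0.3217, 0.166]
tool_rot: [0.685, 0.728, -0.001, -0.0]
contact_force: [0.4, 0.4, -2.1]
finger_gap: 0.0508
time_s: 15.8
position: [0.4635, 0.3219, 0.1592]
tool_rot: [0.685, 0.728, -0.0, 0.0]
contact_force: [-0.6, -0.4, -1.0]
finger_gap: 0.0514
t 15.8 pos [0.4635 0.3219 0.1592] yaw 93.48 gap 0.0514 F [-0.6 -0.4 -1. ] T [ 0.03 -0.01 -0.01] tilt [-6.e-04 -6.e-04 -1.e+00]
shift [0.003 0.004 0.131] roll -0.0007
t 15.85 pos [0.4637 0.322  0.1595] yaw 93.48 gap 0.0512 F [ 0.5 -0.8 -2. ] T [ 0.03  0.02 -0.05] tilt [-3.e-04 -3.e-04 -1.e+00]
shift [0.002 0.003 0.133] roll -0.0007
```

View pics/c12.png

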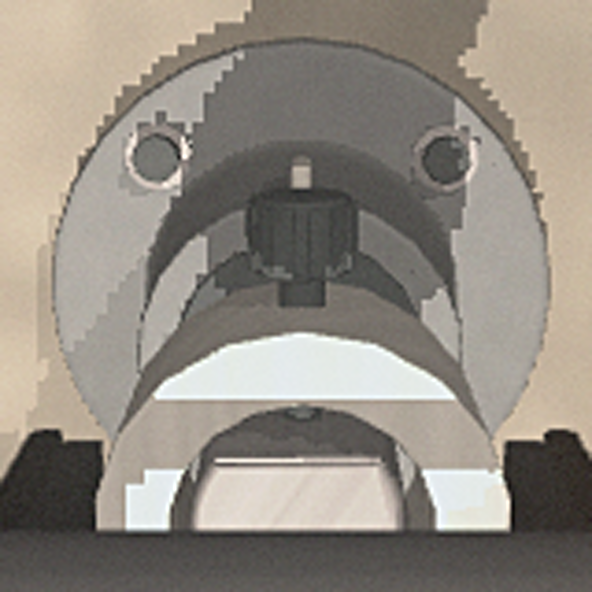

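```bash
python3 -m creep '[{"grip":-0.1,"x":0.002,"y":0,"z":0.04,"roll":0},{"grip":-0.1,"x":0.002,"y":0,"z":0.08,"roll":0},{"grip":-0.1,"x":0.002,"y":0,"z":0.12,"roll":0},{"grip":-0.1,"x":0.002,"y":0,"z":0.14,"roll":0},{"grip":-0.1,"x":0.002,"y":0,"z":0.14,"roll":0}]' && python3 -m creep '[{"grip":-0.1,"x":0,"y":0,"z":0,"roll":0},{"grip":-0.1,"x":0,"y":0,"z":0,"roll":0},{"grip":-0.1,"x":0,"y":0,"z":0,"roll":0}]' && python3 - <<'E'
from h import *
go(.464,.3222,.1425,93.6)
c=snap('wrist','w11.png')
a=c['pixels'][130:290,195:355]
cv2.imwrite('pics/c13.png',cv2.resize(a,None,fx=3.7,fy=3.7,interpolation=cv2.INTER_CUBIC))
E
```

```text
time_s: 16.35
position: [0.4635, 0.3221, 0.1424]
tool_rot: [0.685, 0.728, -0.0, 0.0]
contact_force: [0.2, -0.5, -2.1]
finger_gap: 0.0512
time_s: 16.65
position: [0.4639, 0.3224, 0.1432]
tool_rot: [0.685, 0.728, 0.0, 0.0]
contact_force: [0.8, -0.7, -2.1]
finger_gap: 0.0513
t 16.65 pos [0.4639 0.3224 0.1432] yaw 93.48 gap 0.0513 F [ 0.8 -0.7 -2.1] T [ 0.04  0.03 -0.02] tilt [ 2.e-04  2.e-04 -1.e+00]
shift [-0.001  0.001  0.006] roll -0.0007
```

View pics/c13.png

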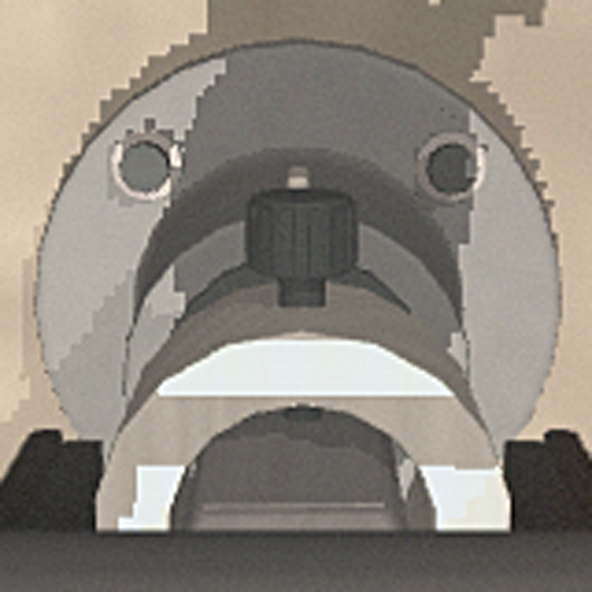

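```bash
python3 -m creep '[{"grip":-0.1,"x":-0.002,"y":0.004,"z":0.006,"roll":-0.001},{"grip":-0.1,"x":-0.002,"y":0.008,"z":0.006,"roll":-0.001},{"grip":-0.1,"x":-0.002,"y":0.01,"z":0.006,"roll":-0.001},{"grip":-0.1,"x":-0.002,"y":0.01,"z":0.006,"roll":-0.001},{"grip":-0.1,"x":-0.002,"y":0.01,"z":0.006,"roll":-0.001}]' && python3 - <<'E'
from h import *
go(.464,.3222,.1425,93.6)
E
```

```text
time_s: 17.2
position: [0.465, 0.3221, 0.1422]
tool_rot: [0.684, 0.729, -0.0, -0.0]
contact_force: [-0.4, -0.4, -2.4]
finger_gap: 0.0509
t 17.2 pos [0.465  0.3221 0.1422] yaw 93.66 gap 0.0509 F [-0.4 -0.4 -2.4] T [ 0.04  0.03 -0.04] tilt [-0.e+00 -1.e-04 -1.e+00]
shift [ 0.001 -0.008 -0.002] roll 0.0003
```

```bash
for i in 1 2; do echo; done; python3 -m creep '[{"grip":-0.1,"x":0,"y":0.002,"z":0,"roll":0},{"grip":-0.1,"x":0,"y":0.004,"z":0,"roll":0},{"grip":-0.1,"x":0,"y":0.004,"z":0,"roll":0},{"grip":-0.1,"x":0,"y":0.004,"z":0,"roll":0}]' && python3 - <<'E'
from h import *
go(.464,.3222,.1425,93.6)
E
```

```text
time_s: 17.6
position: [0.4654, 0.3221, 0.1422]
tool_rot: [0.684, 0.729, -0.0, 0.0]
contact_force: [-0.1, 0.0, -2.0]
finger_gap: 0.0513
t 17.6 pos [0.4654 0.3221 0.1422] yaw 93.66 gap 0.0513 F [-0.1  0.  -2. ] T [ 0.05  0.05 -0.02] tilt [-1.e-04 -0.e+00 -1.e+00]
shift [ 0.001 -0.012 -0.002] roll 0.0003
```

```bash
python3 -m creep '[{"grip":-0.1,"x":0,"y":0.002,"z":0,"roll":0},{"grip":-0.1,"x":0,"y":0.004,"z":0,"roll":0},{"grip":-0.1,"x":0,"y":0.004,"z":0,"roll":0},{"grip":-0.1,"x":0,"y":0.004,"z":0,"roll":0}]' && python3 - <<'E'
from h import *
go(.464,.3222,.1425,93.6)
E
```

```text
time_s: 18.0
position: [0.466, 0.3221, 0.1422]
tool_rot: [0.684, 0.729, -0.0, 0.0]
contact_force: [1.0, 0.0, -2.4]
finger_gap: 0.0512
t 18.0 pos [0.466  0.3221 0.1422] yaw 93.66 gap 0.0512 F [ 1.   0.  -2.4] T [ 0.02  0.02 -0.02] tilt [-1.e-04 -0.e+00 -1.e+00]
shift [ 0.001 -0.016 -0.002] roll 0.0003
```

```bash
python3 -m creep '[{"grip":-0.1,"x":0,"y":0.002,"z":0,"roll":0},{"grip":-0.1,"x":0,"y":0.003,"z":0,"roll":0},{"grip":-0.1,"x":0,"y":0.003,"z":0,"roll":0},{"grip":-0.1,"x":0,"y":0.003,"z":0,"roll":0}]' && python3 - <<'E'
from h import *
go(.464,.3222,.1425,93.6)
c=snap('wrist','w12.png')
a=c['pixels'][130:290,195:355]
cv2.imwrite('pics/c14.png',cv2.resize(a,None,fx=3.7,fy=3.7,interpolation=cv2.INTER_CUBIC))
E
```

```text
time_s: 18.4
position: [0.4661, 0.3222, 0.1422]
tool_rot: [0.684, 0.729, -0.0, -0.0]
contact_force: [-1.1, 0.2, -1.5]
finger_gap: 0.0515
t 18.4 pos [0.4661 0.3222 0.1422] yaw 93.66 gap 0.0515 F [-1.1  0.2 -1.5] T [-0.02  0.35 -0.  ] tilt [-1.e-04 -4.e-04 -1.e+00]
shift [ 0.001 -0.017 -0.003] roll 0.0003
```

View pics/c14.png

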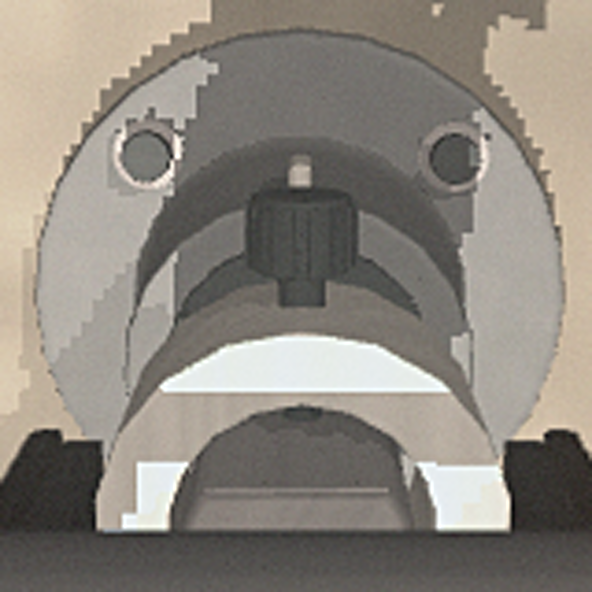

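```bash
python3 -m creep '[{"grip":-0.1,"x":0,"y":0.002,"z":0,"roll":0},{"grip":-0.1,"x":0,"y":0.003,"z":0,"roll":0},{"grip":-0.1,"x":0,"y":0.003,"z":0,"roll":0},{"grip":-0.1,"x":0,"y":0.003,"z":0,"roll":0}]' && python3 - <<'E'
from h import *
go(.464,.3222,.1425,93.6)
E
```

```text
time_s: 18.85
position: [0.4663, 0.3222, 0.1421]
tool_rot: [0.684, 0.729, -0.0, -0.0]
contact_force: [-4.0, -0.9, -1.3]
finger_gap: 0.051
t 18.85 pos [0.4663 0.3222 0.1421] yaw 93.67 gap 0.051 F [-4.  -0.9 -1.3] T [-0.05  0.93  0.02] tilt [-2.e-04 -6.e-04 -1.e+00]
shift [ 0.001 -0.019 -0.003] roll 0.0004
```

```bash
python3 -m creep '[{"grip":-0.1,"x":0,"y":0,"z":0,"roll":0},{"grip":-0.1,"x":0,"y":0,"z":0,"roll":0},{"grip":-0.1,"x":0,"y":0,"z":0,"roll":0},{"grip":-0.1,"x":0,"y":0,"z":0,"roll":0},{"grip":-0.1,"x":0,"y":0,"z":0,"roll":0}]'; python3 -m creep '[{"grip":-0.1,"x":0,"y":0.001,"z":0,"roll":0},{"grip":-0.1,"x":0,"y":0.001,"z":0,"roll":0},{"grip":-0.1,"x":0,"y":0.001,"z":0,"roll":0},{"grip":-0.1,"x":0,"y":0.001,"z":0,"roll":0},{"grip":-0.1,"x":0,"y":0.001,"z":0,"roll":0}]'; python3 - <<'E'
from h import *
go(.464,.3222,.1425,93.6)
c=snap('wrist','w13.png');snap('scene','scene2.png');snap('top','top2.png')
s=load('scene')
a=cv2.resize(s['pixels'][130:230,120:230],None,fx=4,fy=4,interpolation=cv2.INTER_CUBIC)
b=cv2.resize(c['pixels'][130:280,195:355],(320,300)); b=cv2.copyMakeBorder(b,0,100,0,0,cv2.BORDER_CONSTANT)
cv2.imwrite('pics/c15.png',np.hstack([a,b]))
go(.464,.3222,.1425,93.6)
E
```

```text
time_s: 19.35
position: [0.4664, 0.3222, 0.1421]
tool_rot: [0.684, 0.729, -0.0, -0.0]
contact_force: [-5.5, -0.6, -1.5]
finger_gap: 0.0514
time_s: 19.85
position: [0.4664, 0.3222, 0.1421]
tool_rot: [0.684, 0.729, -0.0, -0.0]
contact_force: [-5.5, -0.8, -1.8]
finger_gap: 0.0511
t 19.85 pos [0.4664 0.3222 0.1421] yaw 93.67 gap 0.0511 F [-5.5 -0.8 -1.8] T [-0.14  1.27  0.01] tilt [-2.e-04 -7.e-04 -1.e+00]
shift [ 0.001 -0.02  -0.003] roll 0.0004
t 20.0 pos [0.4664 0.3222 0.1421] yaw 93.67 gap 0.0512 F [-5.4 -1.3 -1.9] T [-0.08  1.26  0.02] tilt [-2.e-04 -7.e-04 -1.e+00]
shift [ 0.001 -0.02  -0.003] roll 0.0004
```

View pics/c15.png

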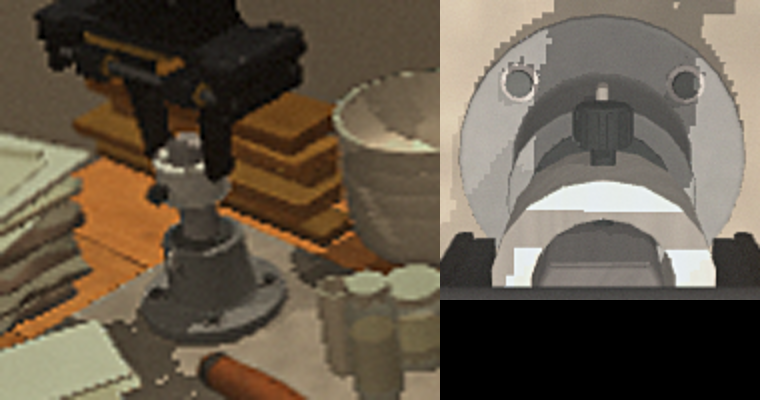

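View pics/scene2.png

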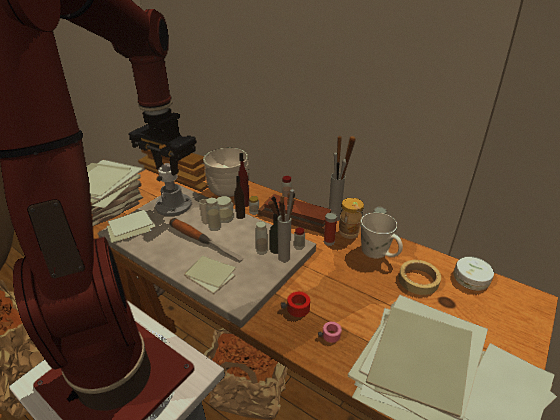

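```bash
python3 -c "
from workcell import bot
print(bot.close_job()); print(bot.observe()['contact_force'])"
```

```text
the job is handed in; nothing more can be done
None
the job is handed in; nothing more can be done
```

The collar is on the shaft with its screw tip against the flat, and I handed the job in at about 20 s with the arm still holding it.

- **Shaft:** I pinched it across the flat, where the opening read 22.7 mm, so the flat was found. I then turned it about 39° until the flat faced the ridge. After letting go, the picture put the flat at about 3.9°, against 3.0–3.8° (mean 3.4°) from the foot's holes and 3.6° from the ridge.
- **Collar:** I took the aluminium ring, not the red or pink one, gripping it across the screw. I lowered it over the shaft with the screw on the flat's side and felt no contact on the way down.
- **Final hold:** The collar's centre is about 112 mm above the spindle's origin by the arm's reading, and its underside is about 32 mm above the bearing cap. The tip pressed on the flat with a steady 5.5 N over the last half second or so.
- **Surroundings:** The last scene picture shows the mug, tape and chisel where they were.
- **Disagreements:** Camera and pinch put the shaft's axis about 0.7 mm apart, and the ridge's position gave a spindle angle 1–2° lower than its direction did. Both are within the calibration error.
- **Not checked:** After the collar went on, I checked the flat's angle only by eye in the wrist picture. The force reading in the second after handing in was not available.

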